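# Put the rinsed blue bottle on the drying peg

## Robot

A 7-joint arm with a two-finger parallel gripper is mounted at the origin on the work surface. World frame = base frame: x ahead of the robot, y to its left, z up, the work surface at z = 0. Lengths are in m, angles in rad, forces in N, time in s.
With the tool pointing down it reaches from about 0.4 to 0.85 m from the base axis. Payload 10.4 kg.
Tool frame: the origin (TCP) lies at the very end of the fingers, on their centre line; the grasp point (between the pads) lies 19 mm behind it; z points along the fingers, y is the line along which they close (so a half turn about z gives the same grasp; the last joint's range is limited). The gripper opens to 87 mm and grips with 3 to 60 N. Pads are 19 mm wide; open, the fingers measure 117 mm over their backs; the gripper's body (75 mm by 190 mm) begins 51 mm behind the grasp point.
Start: joints at [-1.164, 0.332, -0.065, 1.46, 0.022, 1.35, -0.088], TCP at [0.26, 0.568, 0.223] pointing down, gripper open.
Joint ranges: [-2.6, 2.6], [-0.5, 2.12], [-1.47, 1.34], [0.16, 2.42], [-1.27, 4.41], [0.06, 2.06], [-2.6, 2.6]. Speed limits (rad/s): [2.22, 2.22, 2.79, 2.79, 3.14, 3.14, 3.14].

## Interface

Orientations are given as [roll, pitch, yaw] about the fixed x, y, z axes, in that order (R = Rz(yaw) Ry(pitch) Rx(roll)).
In Python, from station import robot gives the robot as it stands.
- The arm moves only by the tool arm_command, never from a script. Its argument "moves" is a list of rows, each an object with "linear": the shift along the tool's x, y, z in cm, a list of three; "rot": the turn, a rotation vector about the tool's x, y, z in degrees, a list of three; "claw": the finger opening in cm, from 0 to 8.7. A call has 1 to 20 rows; each row is the pose to reach, as a shift and turn from the pose commanded when the call began, along the tool's axes at that moment; what a row does not reach only later rows make up. A row lasts 1/12 s, in which the tool goes at most 41.7 mm and 7.16 degrees, less where a joint would pass 70% of its speed; a pose out of reach is approached as far as the arm can. A call with a gripper value outside its range is refused whole. The fingers move at their own pace and stop on an object; "squeeze" is the grip in N (left out, the last holds). Time passes only in rows, so rows that repeat a pose let the fingers close. It gives the time, the measured TCP pose, the force, the opening and the grip force at its end, in the units of the state.
- robot.get_obs(): the state, without advancing time (a new reading comes with each control period).
- robot.capture(name): name is "scene" or "top" or "wrist"; returns a dict with "frame" (420x560x3 uint8, red, green, blue), "camera_matrix" (3x3 intrinsics, pixels), "dist_coeffs" ([k1, k2, p1, p2, k3] as OpenCV has them; the pictures are not rectified), "R" (3x3) and "t" (3): a world point X has camera coordinates R X + t. Camera axes: x right, y down, z forward; pixel columns grow to the right and rows downward; lengths in m; the calibration is good to about 2 mm. A picture is of the moment at which its call begins. There is no depth.
- robot.job_done(): hands the job in; it is judged then, once.
The state is a dict: "clock": time; "joints": joint angles; "dq": joint speeds; "tau": joint torques, N m; "position": TCP position; "eef_rot": TCP orientation; "wrist_force": force on the tool from outside, world axes, zero at the start; "ft_torque": the same for the moment, N m; "grip_width": finger opening in m; "grip_force": force on a finger pad.
Only numpy, scipy, OpenCV 4.12 (cv2) and the standard library are available. Lean on these libraries where they do the work, as an engineer would, in place of code of your own. Each camera call takes 0.05 s, during which the arm holds its last target. There are 200 camera calls.

## Task

Take the blue bottle from its cradle, turn it mouth-down and slide its neck fully down over the leaning peg of the drying stand, then let go of it. Leave the white bottle in its cradle and the amber bottle standing where they are.

Things in the scene. Friction and masses are not known exactly. Their poses are not given: they have to be found in the camera images.
- blue_bottle_center (a point): Centre of the blue open bottle, 170 mm long, 80 g; z axis towards the mouth, 85 mm off. From the base: body 105 mm, diameter 54; shoulder 20; neck 45, diameter 30, bore 23. Lies in a cradle, mouth up 15 deg and roughly towards the robot, centre 95 mm above the bench; held from below (V under base end and neck, stop behind base), sides free for fingers 25 to 135 mm from the base.
- peg: Steel peg of the wooden drying stand: fixed, leaning 50 deg from vertical, tip up and roughly away from the robot. Origin: its root in the face of a red backing plate (60 x 64 mm), 85 mm above the bench; z axis along the peg to the tip. 75 mm long, diameter 15, the last 27 mm tapering to 5. A bottle fully on has its rim on the plate and may sag by 10 deg.
- white_bottle_center (a point): Centre of the white bottle, same shape and size as the blue one, lying the same way in another cradle of the same kind. Bystander. Its z axis points towards its mouth.
- amber_bottle_center (a point): Centre (half-way up) of a capped amber bottle, 56 mm in diameter and 140 mm tall, standing on the bench. Bystander. Its z axis points up.
Mind the look-alikes: they are no part of the job. Leave any purple look-alike of the part that bears peg alone.

How it is judged:
By the outcome, as a careful person would: the job done as asked, in the order asked, and still so for the second after the job is handed in, with the robot touching nothing.
It also fails if it takes over 43 s, if anything falls off the work surface, if the arm or the gripper's body presses on something with over 40 N, if the wrist force passes 120 N, or if a joint passes its speed limit or range.

## Working session

There is one attempt and no reset: what is moved stays moved. The work goes in short steps, Python scripts to look and compute and a tool call to move; the robot and the scene stay as the last step left them, time stands still between calls to the robot, and variables do not carry over. Pictures are saved under pics/ and viewed, at most 10 in all, crops included, and the job is handed in when it is done.

Besides the shell and the picture viewer there is one more tool, called after "Request:" in YAML: its name, and indented under it one key for each argument. arm_command: Moves the arm, as the interface text tells. Its arguments: {"type":"object","properties":{"moves":{"type":"array","items":{"type":"object","properties":{"linear":{"type":"array","items":{"type":"number"}},"rot":{"type":"array","items":{"type":"number"}},"claw":{"type":"number"}}}},"squeeze":{"type":"number"}},"required":["moves"]}

```bash
ls; mkdir -p pics; python3 - <<'E'
from station import robot
import cv2,pickle
d={}
for n in("scene","top","wrist"):
    c=robot.capture(n);d[n]=c
    cv2.imwrite(f"pics/{n}0.png",c["frame"][:,:,::-1])
    print(n,c["camera_matrix"].tolist(),c["dist_coeffs"],c["R"].round(3).tolist(),c["t"])
pickle.dump(d,open("c0.pkl","wb"))
print(robot.get_obs())
E
```

```text
pics
scene [[443.77451541178516, 0.0, 288.16964651810287], [0.0, 443.77451541178516, 210.9061275129628], [0.0, 0.0, 1.0]] [-0.04552066  0.          0.          0.          0.        ] [[0.712, 0.702, 0.013], [0.536, -0.532, -0.655], [-0.454, 0.473, -0.755]] [-0.39572033 -0.12793294  1.19878561]
top [[413.3454724855005, 0.0, 278.1348117540052], [0.0, 413.3454724855005, 208.5501856904889], [0.0, 0.0, 1.0]] [-0.12607628  0.          0.          0.          0.        ] [[-0.005, -1.0, 0.008], [-0.988, 0.004, -0.155], [0.155, -0.009, -0.988]] [0.1203485  0.46300395 0.95538644]
wrist [[368.45390168734167, 0.0, 283.5250825525715], [0.0, 368.45390168734167, 214.8589721386296], [0.0, 0.0, 1.0]] [-0.02913385  0.          0.          0.          0.        ] [[0.416, 0.909, -0.0], [0.877, -0.401, 0.263], [0.239, -0.11, -0.965]] [-0.62591737 -0.03253095  0.38864199]
{'clock': 0.15, 'joints': array([-1.16355627,  0.33270363, -0.0647169 ,  1.46071254,  0.02159865,
        1.34991275, -0.08851359]), 'dq': array([ 3.09325672e-04, -1.74255820e-03,  1.76982935e-03, -2.25417742e-03,
        4.88323332e-04,  2.02535816e-05,  8.93765217e-04]), 'tau': array([ 1.46801645e-03, -6.23632693e+01,  2.51342717e-02, -3.90140462e+01,
       -6.13470515e-02,  3.71718162e-02,  9.44111844e-05]), 'position': array([0.26032596, 0.56789322, 0.22196828]), 'eef_rot': array([-3.14055235e+00,  3.76593157e-05,  2.71177087e+00]), 'wrist_force': array([-0.11788501, -0.40077004,  0.04564614]), 'ft_torque': array([0.03403418, 0.00383243, 0.00872484]), 'grip_force': 0.0, 'grip_width': 0.08706581043033215}
```

View pics/scene0.png

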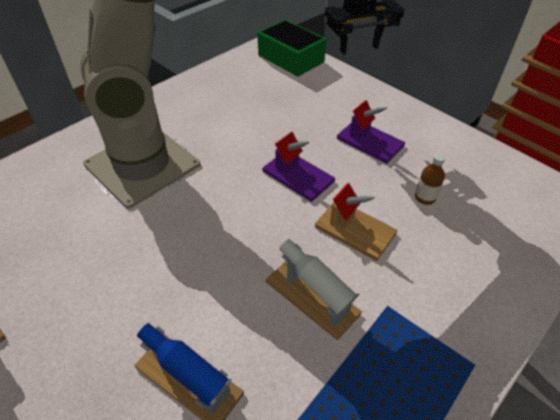

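View pics/top0.png

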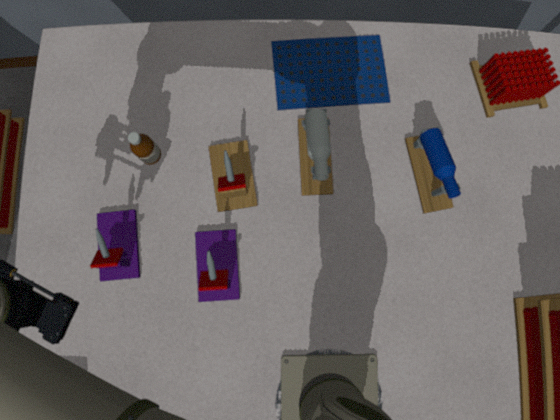

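The scene view shows the blue bottle at (185,365), mouth at (148,332); the white bottle is at (318,278). The wooden stand's plate is at (347,202) with its peg tip at (373,199), and the amber bottle is at (430,183). In the top view these are blue (440,162), white (318,145), wooden peg (229,165) and amber (145,148).

Look-alikes:
- **Bottle:** blue (440,162) against white (318,145), amber (145,148) and the blue mat (330,70). I choose the blue one at (440,162).
- **Peg:** wooden stand (230,175) against purple stands (212,270) and (108,250). I choose the wooden one.

```bash
cat > h.py <<'E'
import numpy as np,cv2,pickle
def ray(c,p):
    u=cv2.undistortPoints(np.array(p,float).reshape(-1,1,2),c["camera_matrix"],c["dist_coeffs"])[:,0]
    d=np.c_[u,np.ones(len(u))]@c["R"]; d/=np.linalg.norm(d,axis=1)[:,None]
    return -c["R"].T@c["t"],d
def onz(c,p,z):
    o,d=ray(c,p); return o+d*((z-o[2])/d[:,2])[:,None]
def tri(c1,p1,c2,p2):
    A=np.zeros((3,3));b=np.zeros(3)
    for c,p in((c1,p1),(c2,p2)):
        o,d=ray(c,[p]);M=np.eye(3)-np.outer(d[0],d[0]);A+=M;b+=M@o
    return np.linalg.solve(A,b)
def proj(c,X):
    return cv2.projectPoints(np.array(X,float).reshape(-1,1,3),cv2.Rodrigues(c["R"])[0],c["t"],c["camera_matrix"],c["dist_coeffs"])[0][:,0]
E
python3 - <<'E'
from h import *
d=pickle.load(open("c0.pkl","rb"))
roi={"scene":((120,310,250,420),(310,165,400,225)),"top":((395,115,475,215),(200,135,265,215))}
out=np.zeros((600,800,3),np.uint8)
E={}
for i,n in enumerate(("scene","top")):
    f=d[n]["frame"];hsv=cv2.cvtColor(f,cv2.COLOR_RGB2HSV)
    for j,(x0,y0,x1,y1) in enumerate(roi[n]):
        s=min(400/(x1-x0),300/(y1-y0));im=cv2.resize(f[y0:y1,x0:x1,::-1],None,fx=s,fy=s,interpolation=cv2.INTER_CUBIC)
        out[j*300:j*300+im.shape[0],i*400:i*400+im.shape[1]]=im
        print(n,j,"scale",s,"origin",x0,y0)
        h=hsv[y0:y1,x0:x1]
        m=cv2.inRange(h,(105,130,40),(130,255,255)) if j==0 else cv2.inRange(h,(0,150,60),(6,255,255))|cv2.inRange(h,(172,150,60),(180,255,255))
        k,l,st,ce=cv2.connectedComponentsWithStats(m);b=1+st[1:,4].argmax()
        ys,xs=np.nonzero(l==b);P=np.c_[xs+x0,ys+y0].astype(float)
        mu=P.mean(0);u=np.linalg.svd(P-mu,full_matrices=0)[2][0];t=(P-mu)@u
        print(" area",len(P),"mean",mu.round(1),"dir",u.round(3),"ends",(mu+u*t.min()).round(1),(mu+u*t.max()).round(1))
        print(" rect",cv2.boxPoints(cv2.minAreaRect(P.astype(np.float32))).round(1).tolist())
cv2.imwrite("pics/crop.png",out)
E
```

```text
scene 0 scale 2.727272727272727 origin 120 310
 area 2731 mean [184.3 364.6] dir [0.767 0.641] ends [141.4 328.7] [218.3 392.9]
 rect [[131.1999969482422, 340.70001220703125], [153.10000610351562, 315.0], [229.39999389648438, 380.0], [207.5, 405.79998779296875]]
scene 1 scale 4.444444444444445 origin 310 165
 area 429 mean [345.1 201.7] dir [0.049 0.999] ends [344.2 184.1] [345.9 219.1]
 rect [[329.5, 194.5], [348.0, 183.39999389648438], [363.5, 209.10000610351562], [344.8999938964844, 220.1999969482422]]
top 0 scale 3.0 origin 395 115
 area 1313 mean [440.  159.5] dir [0.377 0.926] ends [427.8 129.5] [454.8 196.1]
 rect [[417.6000061035156, 133.60000610351562], [437.8999938964844, 125.4000015258789], [465.0, 191.89999389648438], [444.6000061035156, 200.1999969482422]]
top 1 scale 3.75 origin 200 135
 area 311 mean [231.6 182.8] dir [-0.974  0.228] ends [244.9 179.7] [217.1 186.2]
 rect [[215.8000030517578, 177.8000030517578], [243.60000610351562, 172.89999389648438], [246.0, 186.60000610351562], [218.3000030517578, 191.5]]
```

View pics/crop.png

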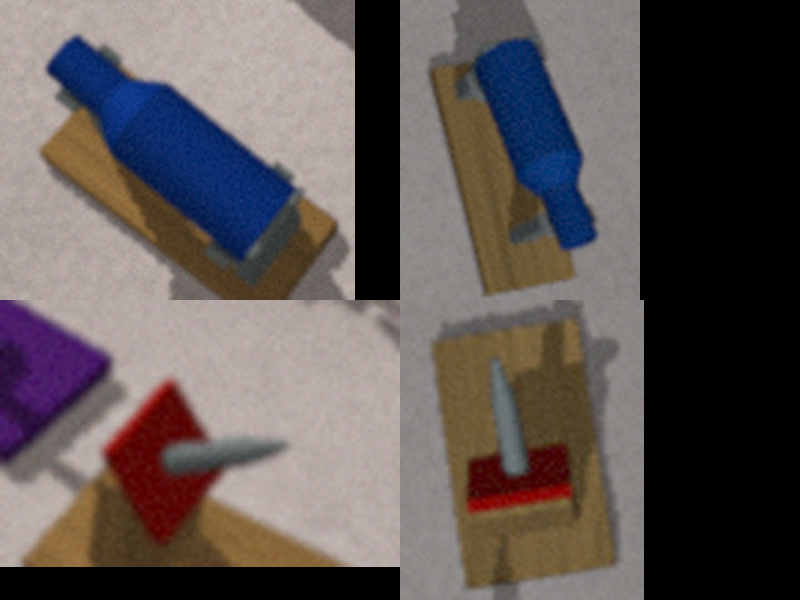

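The crop confirms the choice: the blue open bottle's mouth is at scene (143,330) and top (454,195). The peg on the wooden stand has its tip at scene (374,197) and top (225,151), and its root at scene (348,202) and top (231.5,181).

```bash
python3 - <<'E'
from h import *
d=pickle.load(open("c0.pkl","rb"));s,t=d["scene"],d["top"]
m=tri(s,(142.5,329.6),t,(454.5,195.5));b=tri(s,(219,392),t,(430,132))
v=m-b;print("mouth",m,"base",b,"len",np.linalg.norm(v),"tilt",np.degrees(np.arcsin(v[2]/np.linalg.norm(v))),"yaw",np.degrees(np.arctan2(v[1],v[0])))
zm=.095+.085*np.sin(np.radians(15));zb=.19-zm
print("byplane mouth",onz(t,[(454.5,195.5)],zm),onz(s,[(142.5,329.6)],zm),"base",onz(t,[(430,132)],zb),onz(s,[(219,392)],zb))
tip=tri(s,(374.4,197.4),t,(225.1,151));r=tri(s,(347.8,201.7),t,(231.5,180.9));v=tip-r
print("tip",tip,"root",r,np.linalg.norm(v),"lean",np.degrees(np.arccos(v[2]/np.linalg.norm(v))),"yaw",np.degrees(np.arctan2(v[1],v[0])))
zt=.085+.075*np.cos(np.radians(50))
print("byplane tip",onz(t,[(225.1,151)],zt),onz(s,[(374.4,197.4)],zt),"root",onz(t,[(231.5,180.9)],.085),onz(s,[(347.8,201.7)],.085))
# amber, white
for n,p in(("white mouth",(319.5,180)),("white base",(317,107))):print(n,onz(t,[p],.095))
E
```

```text
mouth [ 0.47977764 -0.28324314  0.11410641] base [ 0.64315954 -0.25168864  0.07705731] len 0.17047571220586144 tilt 12.552126364971606 yaw -169.06885770119263
byplane mouth [[ 0.47932636 -0.28176446  0.11699962]] [[ 0.48133239 -0.28367995  0.11699962]] base [[ 0.64520708 -0.25246938  0.07300038]] [[ 0.64112416 -0.25192015  0.07300038]]
tip [0.57889681 0.2368102  0.13045733] root [0.52173224 0.22643572 0.08005024] 0.07691744202574359 lean 49.054546550475315 yaw 10.286336564518493
byplane tip [[0.5776173  0.23604263 0.13320907]] [[0.58045793 0.23500962 0.13320907]] root [[0.52061192 0.22590917 0.085     ]] [[0.5242009  0.22256367 0.085     ]]
white mouth [[0.51982004 0.02417    0.095     ]]
white base [[0.6969994 0.0257846 0.095    ]]
```

```bash
cat >> h.py <<'E'
from scipy.spatial.transform import Rotation as Ro
u=lambda a:np.array([np.cos(np.radians(a)),np.sin(np.radians(a)),0])
def frame(yaw,elev):  # tool x = bottle base direction: azimuth yaw, elevation elev; y horizontal
    x=np.cos(np.radians(elev))*u(yaw)+np.array([0,0,np.sin(np.radians(elev))]);y=u(yaw-90);return np.c_[x,y,np.cross(x,y)]
def move(o,P,R):
    R0=Ro.from_euler("xyz",o["eef_rot"]).as_matrix()
    print("linear cm",(R0.T@(np.array(P)-o["position"])*100).round(2),"rot deg",Ro.from_matrix(R0.T@R).as_rotvec(degrees=True).round(2))
E
python3 - <<'E'
from h import *
from station import robot
o=robot.get_obs()
R=frame(11,-15);C=np.array([.5615,-.2675,.095]);G=C+.025*R[:,0];T=G+.019*R[:,2]
print(R.round(3).tolist(),T)
move(o,T-.18*R[:,2],R)
E
```

```text
[[0.948, 0.191, -0.254], [0.184, -0.982, -0.049], [-0.259, 0.0, -0.966]] [ 0.58037726 -0.26383063  0.07017693]
linear cm [-67.54 -59.56  -2.14] rot deg [ 18.85  -5.99 143.32]
```

Request:
arm_command:
  moves:
    - {"linear": [-5,-4,-3],"rot": [0,0,8],"claw": 8.7}
    - {"linear": [-34,-30,-3],"rot": [0,0,60]}
    - {"linear": [-34,-30,-3],"rot": [0,0,60]}
    - {"linear": [-34,-30,-3],"rot": [0,0,60]}
    - {"linear": [-34,-30,-3],"rot": [0,0,60]}
    - {"linear": [-34,-30,-3],"rot": [0,0,60]}
    - {"linear": [-34,-30,-3],"rot": [0,0,60]}
    - {"linear": [-34,-30,-3],"rot": [0,0,60]}
    - {"linear": [-34,-30,-3],"rot": [0,0,60]}
    - {"linear": [-67.5,-59.5,-2],"rot": [19,-6,143]}
    - {"linear": [-67.5,-59.5,-2],"rot": [19,-6,143]}
    - {"linear": [-67.5,-59.5,-2],"rot": [19,-6,143]}
    - {"linear": [-67.5,-59.5,-2],"rot": [19,-6,143]}
    - {"linear": [-67.5,-59.5,-2],"rot": [19,-6,143]}
    - {"linear": [-67.5,-59.5,-2],"rot": [19,-6,143]}
    - {"linear": [-67.5,-59.5,-2],"rot": [19,-6,143]}
    - {"linear": [-67.5,-59.5,-2],"rot": [19,-6,143]}
    - {"linear": [-67.5,-59.5,-2],"rot": [19,-6,143]}
    - {"linear": [-67.5,-59.5,-2],"rot": [19,-6,143]}
    - {"linear": [-67.5,-59.5,-2],"rot": [19,-6,143]}

```text
validation failed for argument at $.mo...
```

Request:
arm_command:
  moves:
    - {"linear": [-5,-4,-3],"rot": [0,0,8],"claw": 8.7}
    - {"linear": [-34,-30,-3],"rot": [0,0,60],"claw": 8.7}
    - {"linear": [-34,-30,-3],"rot": [0,0,60],"claw": 8.7}
    - {"linear": [-34,-30,-3],"rot": [0,0,60],"claw": 8.7}
    - {"linear": [-34,-30,-3],"rot": [0,0,60],"claw": 8.7}
    - {"linear": [-34,-30,-3],"rot": [0,0,60],"claw": 8.7}
    - {"linear": [-34,-30,-3],"rot": [0,0,60],"claw": 8.7}
    - {"linear": [-34,-30,-3],"rot": [0,0,60],"claw": 8.7}
    - {"linear": [-34,-30,-3],"rot": [0,0,60],"claw": 8.7}
    - {"linear": [-67.5,-59.5,-2],"rot": [19,-6,143],"claw": 8.7}
    - {"linear": [-67.5,-59.5,-2],"rot": [19,-6,143],"claw": 8.7}
    - {"linear": [-67.5,-59.5,-2],"rot": [19,-6,143],"claw": 8.7}
    - {"linear": [-67.5,-59.5,-2],"rot": [19,-6,143],"claw": 8.7}
    - {"linear": [-67.5,-59.5,-2],"rot": [19,-6,143],"claw": 8.7}
    - {"linear": [-67.5,-59.5,-2],"rot": [19,-6,143],"claw": 8.7}
    - {"linear": [-67.5,-59.5,-2],"rot": [19,-6,143],"claw": 8.7}
    - {"linear": [-67.5,-59.5,-2],"rot": [19,-6,143],"claw": 8.7}
    - {"linear": [-67.5,-59.5,-2],"rot": [19,-6,143],"claw": 8.7}
    - {"linear": [-67.5,-59.5,-2],"rot": [19,-6,143],"claw": 8.7}
    - {"linear": [-67.5,-59.5,-2],"rot": [19,-6,143],"claw": 8.7}

```text
clock: 1.82
position: [0.5981, -0.1905, 0.2431]
eef_rot: [-3.126, 0.248, 0.306]
wrist_force: [1.1, 0.7, 0.5]
grip_width: 0.0869
grip_force: 0.0
```

```bash
cat > rep.py <<'E'
from h import *
from station import robot
o=robot.get_obs()
R=frame(11,-15);C=np.array([.5615,-.2675,.095]);G=C+.025*R[:,0];T=G+.019*R[:,2]
E
python3 - <<'E'
from rep import *
print(o["joints"],o["position"],o["eef_rot"])
move(o,T-.13*R[:,2],R)
E
```

```text
[-0.25565292  0.57540718  0.69546395  1.23660856 -0.2107318   1.65018061
 -0.86951338] [ 0.59814495 -0.19052701  0.24314336] [-3.12595618  0.2475565   0.3062586 ]
linear cm [0.62 6.91 4.63] rot deg [ 0.75 -0.77  6.34]
```

Request:
arm_command:
  moves:
    - {"linear": [0.6,6.9,4.6],"rot": [0.8,-0.8,6.3],"claw": 8.7}
    - {"linear": [0.6,6.9,4.6],"rot": [0.8,-0.8,6.3],"claw": 8.7}
    - {"linear": [0.6,6.9,4.6],"rot": [0.8,-0.8,6.3],"claw": 8.7}
    - {"linear": [0.6,6.9,4.6],"rot": [0.8,-0.8,6.3],"claw": 8.7}
    - {"linear": [0.6,6.9,4.6],"rot": [0.8,-0.8,6.3],"claw": 8.7}
    - {"linear": [0.6,6.9,4.6],"rot": [0.8,-0.8,6.3],"claw": 8.7}

```text
clock: 2.32
position: [0.6136, -0.2547, 0.1973]
eef_rot: [-3.14, 0.26, 0.199]
wrist_force: [0.6, 0.2, 0.7]
grip_width: 0.0869
grip_force: 0.0
```

```bash
python3 - <<'E'
from rep import *
import pickle
c=robot.capture("wrist");cv2.imwrite("pics/wrist1.png",c["frame"][:,:,::-1]);pickle.dump(c,open("w1.pkl","wb"))
print(o["joints"]);move(o,T,R)
print(proj(c,[C-.085*R[:,0],C+.085*R[:,0],T]))
hsv=cv2.cvtColor(c["frame"],cv2.COLOR_RGB2HSV);m=cv2.inRange(hsv,(105,130,40),(130,255,255))
k,l,st,ce=cv2.connectedComponentsWithStats(m);b=1+st[1:,4].argmax();print(st[b],ce[b])
E
```

```text
[-0.13699061  0.69729464  0.70141001  1.16933467 -0.26622392  1.61808214
 -0.87291944]
linear cm [-0.06  0.26 13.17] rot deg [ 0.   -0.12  0.4 ]
[[286.44188663 338.39387992]
 [288.76498035 134.01177666]
 [287.61216698 207.56030488]]
[ 250  134   72  152 9979] [284.84076561 206.53151618]
```

View pics/wrist1.png

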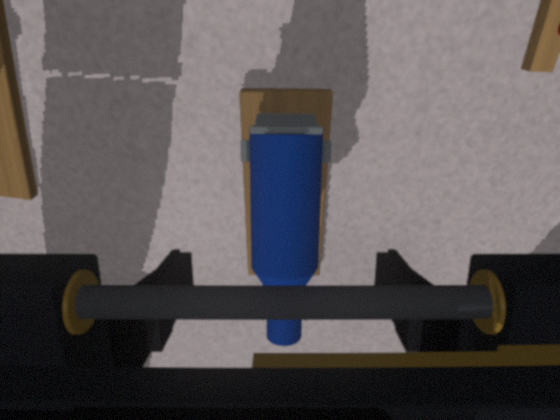

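The wrist view shows the bottle straight between the fingers: base at (286,134), mouth at (284,338), within 1 mm or so of the estimate.

Request:
arm_command:
  moves:
    - {"linear": [-0.1,0.1,4],"rot": [0,0,0.4],"claw": 8.7}
    - {"linear": [-0.1,0.1,8],"rot": [0,0,0.4],"claw": 8.7}
    - {"linear": [-0.1,0.1,10.5],"rot": [0,0,0.4],"claw": 8.7}
    - {"linear": [-0.1,0.1,12],"rot": [0,0,0.4],"claw": 8.7}
    - {"linear": [-0.1,0.1,13.2],"rot": [0,0,0.4],"claw": 8.7}
    - {"linear": [-0.1,0.1,13.2],"rot": [0,0,0.4],"claw": 8.7}
    - {"linear": [-0.1,0.1,13.2],"rot": [0,0,0.4],"claw": 8.7}
    - {"linear": [-0.1,0.1,13.2],"rot": [0,0,0.4],"claw": 5}
    - {"linear": [-0.1,0.1,13.2],"rot": [0,0,0.4],"claw": 4.5}
    - {"linear": [-0.1,0.1,13.2],"rot": [0,0,0.4],"claw": 4.5}
    - {"linear": [-0.1,0.1,13.2],"rot": [0,0,0.4],"claw": 4.5}
    - {"linear": [-0.1,0.1,13.2],"rot": [0,0,0.4],"claw": 4.5}
    - {"linear": [-0.1,0.1,13.2],"rot": [0,0,0.4],"claw": 4.5}
    - {"linear": [-0.1,0.1,13.2],"rot": [0,0,0.4],"claw": 4.5}
  squeeze: 20

```text
clock: 3.53
position: [0.5785, -0.2628, 0.0691]
eef_rot: [-3.14, 0.262, 0.191]
wrist_force: [-2.4, 6.4, 2.9]
grip_width: 0.0523
grip_force: 20.0
```

```bash
python3 - <<'E'
from rep import *
print(o["joints"]);move(o,T,R);print(o["grip_width"],o["grip_force"],o["wrist_force"])
E
```

```text
[-0.14826253  0.73397851  0.67403229  1.40319128 -0.28655122  1.36155241
 -0.85205514]
linear cm [ 0.13  0.14 -0.14] rot deg [-0.1   0.   -0.08]
0.05230427957221716 19.98573092278093 [-2.37325099  6.35298236  2.92914397]
```

Request:
arm_command:
  moves:
    - {"linear": [-0.5,0,-1.9],"rot": [0,0,0],"claw": 4.5}
    - {"linear": [-1.0,0,-3.9],"rot": [0,0,0],"claw": 4.5}
    - {"linear": [-2,0,-7.5],"rot": [0,0,0],"claw": 4.5}
    - {"linear": [-3,0,-11],"rot": [0,0,0],"claw": 4.5}
    - {"linear": [-4.5,0,-16.5],"rot": [0,0,0],"claw": 4.5}
    - {"linear": [-5.5,0,-20],"rot": [0,0,0],"claw": 4.5}
    - {"linear": [-5.5,0,-20],"rot": [0,0,0],"claw": 4.5}
    - {"linear": [-5.5,0,-20],"rot": [0,0,0],"claw": 4.5}

```text
clock: 4.2
position: [0.5781, -0.2652, 0.2804]
eef_rot: [3.138, 0.256, 0.188]
wrist_force: [-0.4, 0.3, -1.4]
grip_width: 0.0523
grip_force: 20.0
```

```bash
python3 - <<'E'
from rep import *
c={n:robot.capture(n) for n in("scene","top","wrist")};pickle.dump(c,open("c2.pkl","wb"))
o=robot.get_obs();print(o)
R0=Ro.from_euler("xyz",o["eef_rot"]).as_matrix();g=o["position"]-.019*R0[:,2]
M=g-.11*R0[:,0];B=g+.06*R0[:,0];E={}
for n in c:
    hsv=cv2.cvtColor(c[n]["frame"],cv2.COLOR_RGB2HSV);m=cv2.inRange(hsv,(105,130,40),(130,255,255))
    if n=="top": m[:120]=0
    if n=="scene": m[:,300:]=0
    k,l,st,ce=cv2.connectedComponentsWithStats(m);s=[(i,st[i].tolist()) for i in range(1,k) if st[i,4]>100]
    print(n,s,"pred mouth/base/",proj(c[n],[M,B]).round(1).tolist())
h=np.hstack([c["scene"]["frame"][150:420,0:300],c["top"]["frame"][60:330,300:560]])[:,:,::-1]
cv2.imwrite("pics/lift.png",cv2.resize(h,None,fx=1.4,fy=1.4))
E
```

```text
{'clock': 4.35, 'joints': array([-0.14853642,  0.59679323,  0.74155804,  1.15841232, -0.21814985,
        1.7224395 , -0.85231397]), 'dq': array([-0.00241069,  0.01055869, -0.00663597,  0.01287078,  0.00085488,
        0.0033727 ,  0.00099966]), 'tau': array([ 3.74615751e-01, -7.13281059e+01,  1.59966195e+01, -3.77200770e+01,
        9.76076424e-01,  1.15217138e+00,  1.03732941e-02]), 'position': array([ 0.57688768, -0.26368717,  0.27486606]), 'eef_rot': array([-3.14082339,  0.26311178,  0.19002909]), 'wrist_force': array([-0.15029258,  0.30941037, -2.00235404]), 'ft_torque': array([-0.00158615, -0.15431711, -0.00410925]), 'grip_force': 19.993176277494058, 'grip_width': 0.05249214040231642}
scene [(1, [98, 253, 36, 38, 677]), (2, [131, 290, 30, 25, 339]), (3, [160, 297, 24, 25, 161]), (4, [165, 304, 46, 50, 1299])] pred mouth/base/ [[106.1, 260.1], [201.1, 337.6]]
top [] pred mouth/base/ [[502.2, 175.5], [467.0, 100.8]]
wrist [(1, [216, 141, 138, 146, 19065]), (2, [222, 319, 123, 34, 4045])] pred mouth/base/ [[284.1, 484.8], [284.5, 149.0]]
```

View pics/lift.png

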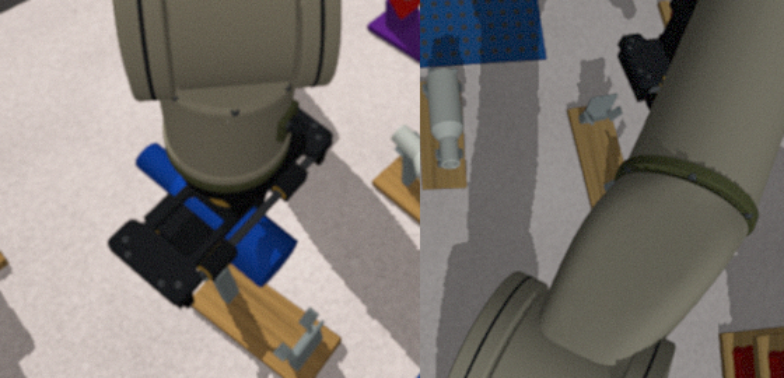

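The bottle is held square: its mouth is at scene (107,261) against a predicted (106,260). Next is the pre-insert pose.

```bash
cat >> rep.py <<'E'
Rp=frame(10,40);p=Rp[:,0];root=np.array([.522,.2257,.085])
def tcp(s,R=Rp,root=root,L=.1095): return root+s*R[:,0]+L*R[:,0]+.019*R[:,2]   # rim s above the plate
E
python3 - <<'E'
from rep import *
print(tcp(.125),tcp(0));move(o,tcp(.125),Rp);move(o,tcp(.125)+[0,0,.05],Rp)
E
```

```text
[0.71093575 0.25901447 0.22117885] [0.61663493 0.24238669 0.1408304 ]
linear cm [ 23.64 -48.8   -0.77] rot deg [-0.24 55.07  0.88]
linear cm [ 22.34 -48.8   -5.6 ] rot deg [-0.24 55.07  0.88]
```

Request:
arm_command:
  moves:
    - {"linear": [0,-4,-4],"rot": [0,0,0],"claw": 4.5}
    - {"linear": [2,-8,-6],"rot": [0,4,0],"claw": 4.5}
    - {"linear": [4,-12,-7],"rot": [0,8,0],"claw": 4.5}
    - {"linear": [6,-16,-7],"rot": [0,12,0],"claw": 4.5}
    - {"linear": [8,-20,-7],"rot": [0,17,0],"claw": 4.5}
    - {"linear": [10,-24,-7],"rot": [0,22,0],"claw": 4.5}
    - {"linear": [12,-28,-7],"rot": [0,27,0],"claw": 4.5}
    - {"linear": [14,-32,-7],"rot": [0,32,0],"claw": 4.5}
    - {"linear": [16,-36,-7],"rot": [0,37,0],"claw": 4.5}
    - {"linear": [18,-40,-7],"rot": [0,42,0],"claw": 4.5}
    - {"linear": [20,-44,-6],"rot": [0,47,0.5],"claw": 4.5}
    - {"linear": [22.3,-48.8,-5.6],"rot": [0,55,1],"claw": 4.5}
    - {"linear": [22.3,-48.8,-5.6],"rot": [0,55,1],"claw": 4.5}
    - {"linear": [22.3,-48.8,-5.6],"rot": [0,55,1],"claw": 4.5}
    - {"linear": [22.3,-48.8,-5.6],"rot": [0,55,1],"claw": 4.5}
    - {"linear": [22.3,-48.8,-5.6],"rot": [0,55,1],"claw": 4.5}

```text
clock: 5.68
position: [0.7093, 0.2605, 0.2694]
eef_rot: [-3.141, -0.694, 0.176]
wrist_force: [0.4, -0.3, -0.3]
grip_width: 0.0526
grip_force: 20.0
```

```bash
python3 - <<'E'
from rep import *
print(o["clock"],o["joints"].round(3),o["position"],o["eef_rot"]);move(o,tcp(.125),Rp)
E
```

```text
5.6833 [-0.998  0.161  0.543  1.773  0.212  0.574 -2.023] [0.70925227 0.26049682 0.26937132] [-3.14068948 -0.69425854  0.17608807]
linear cm [-2.98  0.18  3.79] rot deg [-0.11  0.22  0.07]
```

Request:
arm_command:
  moves:
    - {"linear": [-1.5,0.1,1.9],"rot": [0,0.2,0],"claw": 4.5}
    - {"linear": [-3,0.2,3.8],"rot": [-0.1,0.2,0.1],"claw": 4.5}
    - {"linear": [-3.5,0.2,3.8],"rot": [-0.1,0.2,0.1],"claw": 4.5}
    - {"linear": [-3.5,0.2,3.8],"rot": [-0.1,0.2,0.1],"claw": 4.5}
    - {"linear": [-3.5,0.2,3.8],"rot": [-0.1,0.2,0.1],"claw": 4.5}

```text
clock: 6.1
position: [0.7091, 0.2556, 0.222]
eef_rot: [-3.138, -0.702, 0.168]
wrist_force: [0.6, 0.7, 0.2]
grip_width: 0.0521
grip_force: 20.0
```

```bash
python3 - <<'E'
from rep import *
c={n:robot.capture(n) for n in("scene","top")};pickle.dump(c,open("c3.pkl","wb"))
o=robot.get_obs();print(o["joints"].round(3));move(o,tcp(.125),Rp)
R0=Ro.from_euler("xyz",o["eef_rot"]).as_matrix();g=o["position"]-.019*R0[:,2]
M=g-.1095*R0[:,0]
tiles=[]
for n,(x0,y0,w,h) in {"scene":(330,130,130,110),"top":(185,90,130,110)}.items():
    print(n,"mouth",proj(c[n],[M,M+.045*R0[:,0]]).round(1).tolist(),"tip/root",proj(c[n],[root+.075*p,root]).round(1).tolist())
    tiles.append(cv2.resize(c[n]["frame"][y0:y0+h,x0:x0+w,::-1],None,fx=3,fy=3,interpolation=cv2.INTER_CUBIC))
cv2.imwrite("pics/pre.png",np.hstack(tiles))
E
```

```text
[-0.995  0.202  0.55   1.841  0.219  0.462 -2.055]
linear cm [ 0.   -0.23  0.27] rot deg [-0.04 -0.35 -0.32]
scene mouth [[392.1, 193.8], [410.5, 191.1]] tip/root [[373.9, 196.8], [347.9, 200.5]]
top mouth [[221.6, 129.7], [217.6, 109.8]] tip/root [[225.3, 150.6], [231.6, 180.3]]
```

View pics/pre.png

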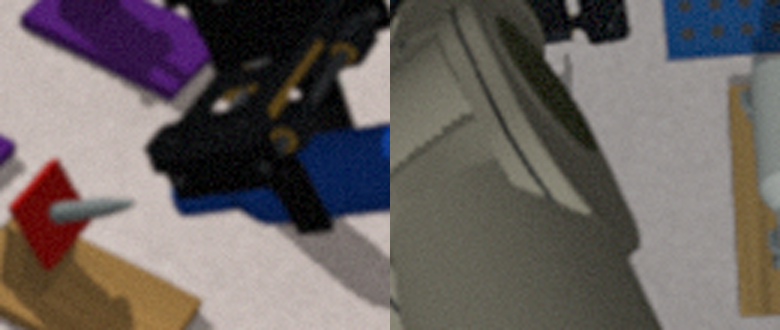

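The scene crop shows the mouth at about (389,196), in line with the peg (tip (374,197), root (348,201)). The arm hides the top view. Advance slowly.

Request:
arm_command:
  moves:
    - {"linear": [-1,-0.1,0.2],"rot": [0,-0.2,-0.2],"claw": 4.5}
    - {"linear": [-2,-0.2,0.2],"rot": [0,-0.3,-0.3],"claw": 4.5}
    - {"linear": [-3,-0.2,0.2],"rot": [0,-0.3,-0.3],"claw": 4.5}
    - {"linear": [-4,-0.2,0.2],"rot": [0,-0.3,-0.3],"claw": 4.5}
    - {"linear": [-4,-0.2,0.2],"rot": [0,-0.3,-0.3],"claw": 4.5}
    - {"linear": [-4,-0.2,0.2],"rot": [0,-0.3,-0.3],"claw": 4.5}
    - {"linear": [-4,-0.2,0.2],"rot": [0,-0.3,-0.3],"claw": 4.5}

```text
clock: 6.78
position: [0.6798, 0.2539, 0.1944]
eef_rot: [-3.142, -0.697, 0.175]
wrist_force: [0.0, -0.0, -1.3]
grip_width: 0.0526
grip_force: 20.0
```

```bash
cat > st.py <<'E'
from rep import *
c=robot.capture("scene");o=robot.get_obs()
R0=Ro.from_euler("xyz",o["eef_rot"]).as_matrix();g=o["position"]-.019*R0[:,2];M=g-.1095*R0[:,0]
print("t",o["clock"],"q",o["joints"].round(3),"rim in peg frame mm",((M-root)@Rp*1000).round(1),"F tool",(o["wrist_force"]@R0).round(1),"T",(o["ft_torque"]@R0).round(2),"grip",o["grip_width"])
move(o,tcp(0),Rp)
E
python3 - <<'E'
from st import *
print(proj(c,[M,M-.015*R0[:,2]]).round(1).tolist())
cv2.imwrite("pics/pre2.png",cv2.resize(c["frame"][150:240,320:440,::-1],None,fx=5,fy=5,interpolation=cv2.INTER_CUBIC))
E
```

```text
t 6.8333 q [-1.055  0.174  0.579  1.935  0.307  0.413 -2.152] rim in peg frame mm [83.9 -0.1  0.2] F tool [-0.6 -0.3  1.1] T [ 0.01 -1.01 -0.07] grip 0.052578957133333555
linear cm [-8.38  0.01 -0.03] rot deg [-0.02  0.04  0.02]
[[377.2, 196.4], [374.0, 190.7]]
```

View pics/pre2.png

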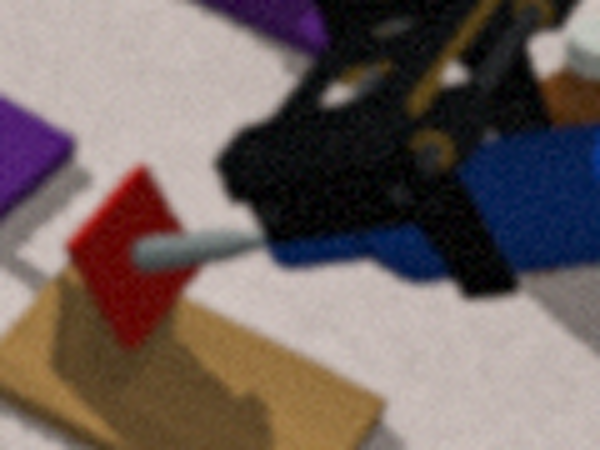

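The crop shows the tip at scene (373,198), just entering the mouth, whose lower edge is at (377,203). Everything is aligned within a pixel or so. Slide on in stages, watching the force.

Request:
arm_command:
  moves:
    - {"linear": [-0.5,0,0],"rot": [0,0,0],"claw": 4.5}
    - {"linear": [-1,0,0],"rot": [0,0,0],"claw": 4.5}
    - {"linear": [-1.5,0,0],"rot": [0,0,0],"claw": 4.5}
    - {"linear": [-2,0,0],"rot": [0,0,0],"claw": 4.5}
    - {"linear": [-2.5,0,0],"rot": [0,0,0],"claw": 4.5}
    - {"linear": [-3,0,0],"rot": [0,0,0],"claw": 4.5}
    - {"linear": [-3,0,0],"rot": [0,0,0],"claw": 4.5}
    - {"linear": [-3,0,0],"rot": [0,0,0],"claw": 4.5}

```text
clock: 7.5
position: [0.6567, 0.2496, 0.1744]
eef_rot: [3.141, -0.696, 0.176]
wrist_force: [-0.3, 0.2, -1.5]
grip_width: 0.0525
grip_force: 20.0
```

```bash
python3 st.py
```

```text
t 7.55 q [-1.108  0.148  0.609  2.009  0.397  0.377 -2.251] rim in peg frame mm [53.3 -0.1  0.3] F tool [-0.8 -0.5  0.8] T [-0.03 -1.02  0.04] grip 0.05200871531462713
linear cm [-5.32  0.01 -0.03] rot deg [-0.02  0.07  0.04]
```

Request:
arm_command:
  moves:
    - {"linear": [-0.5,0,0],"rot": [0,0,0],"claw": 4.5}
    - {"linear": [-1,0,0],"rot": [0,0,0],"claw": 4.5}
    - {"linear": [-1.5,0,0],"rot": [0,0,0],"claw": 4.5}
    - {"linear": [-2,0,0],"rot": [0,0,0],"claw": 4.5}
    - {"linear": [-2.5,0,0],"rot": [0,0,0],"claw": 4.5}
    - {"linear": [-3,0,0],"rot": [0,0,0],"claw": 4.5}
    - {"linear": [-3,0,0],"rot": [0,0,0],"claw": 4.5}
    - {"linear": [-3,0,0],"rot": [0,0,0],"claw": 4.5}

```text
clock: 8.22
position: [0.6341, 0.2456, 0.1551]
eef_rot: [3.141, -0.696, 0.176]
wrist_force: [0.3, -0.7, -0.6]
grip_width: 0.0524
grip_force: 20.0
```

```bash
python3 st.py
```

```text
t 8.2667 q [-1.165  0.126  0.642  2.08   0.504  0.344 -2.371] rim in peg frame mm [23.3 -0.1  0.3] F tool [-0.8 -0.4  1.3] T [ 0.   -0.99 -0.05] grip 0.052538235598217096
linear cm [-2.32  0.01 -0.04] rot deg [-0.02  0.07  0.04]
```

Request:
arm_command:
  moves:
    - {"linear": [-0.5,0,0],"rot": [0,0,0],"claw": 4.5}
    - {"linear": [-1,0,0],"rot": [0,0,0],"claw": 4.5}
    - {"linear": [-1.4,0,0],"rot": [0,0,0],"claw": 4.5}
    - {"linear": [-1.7,0,0],"rot": [0,0,0],"claw": 4.5}
    - {"linear": [-1.9,0,0],"rot": [0,0,0],"claw": 4.5}
    - {"linear": [-2,0,0],"rot": [0,0,0],"claw": 4.5}
    - {"linear": [-2,0,0],"rot": [0,0,0],"claw": 4.5}

```text
clock: 8.85
position: [0.6191, 0.2429, 0.1424]
eef_rot: [3.141, -0.697, 0.176]
wrist_force: [-0.4, -0.0, -1.0]
grip_width: 0.0525
grip_force: 20.0
```

```bash
python3 st.py
```

```text
t 8.9 q [-1.205  0.112  0.666  2.126  0.588  0.325 -2.464] rim in peg frame mm [3.1 0.1 0.3] F tool [ 0.6 -0.   0.6] T [-0.03 -0.99 -0.03] grip 0.052303360742701005
linear cm [-0.31  0.   -0.04] rot deg [-0.01  0.08  0.04]
```

Now press gently until the rim meets the plate.

Request:
arm_command:
  moves:
    - {"linear": [-0.1,0,0],"rot": [0,0,0],"claw": 4.5}
    - {"linear": [-0.2,0,0],"rot": [0,0,0],"claw": 4.5}
    - {"linear": [-0.3,0,0],"rot": [0,0,0],"claw": 4.5}
    - {"linear": [-0.3,0,0],"rot": [0,0,0],"claw": 4.5}
    - {"linear": [-0.3,0,0],"rot": [0,0,0],"claw": 4.5}

```text
clock: 9.32
position: [0.6173, 0.2424, 0.1409]
eef_rot: [3.141, -0.697, 0.175]
wrist_force: [2.3, -1.3, 0.5]
grip_width: 0.0523
grip_force: 20.0
```

```bash
python3 st.py
```

```text
t 9.3667 q [-1.211  0.11   0.67   2.133  0.602  0.322 -2.479] rim in peg frame mm [0.5 0.1 0.3] F tool [1.9 0.6 0.7] T [-0.15 -0.54 -0.04] grip 0.05235854506292781
linear cm [-0.05 -0.01 -0.04] rot deg [-0.01  0.05  0.02]
```

Request:
arm_command:
  moves:
    - {"linear": [-0.1,0,0],"rot": [0,0,0],"claw": 4.5}
    - {"linear": [-0.2,0,0],"rot": [0,0,0],"claw": 4.5}
    - {"linear": [-0.2,0,0],"rot": [0,0,0],"claw": 4.5}
    - {"linear": [-0.2,0,0],"rot": [0,0,0],"claw": 4.5}

```text
clock: 9.7
position: [0.6171, 0.2424, 0.1411]
eef_rot: [-3.141, -0.7, 0.174]
wrist_force: [6.7, -0.1, 4.6]
grip_width: 0.0522
grip_force: 20.0
```

```bash
python3 st.py
```

```text
t 9.75 q [-1.215  0.109  0.674  2.135  0.611  0.319 -2.489] rim in peg frame mm [0.5 0.  0.3] F tool [8.1 2.1 0.8] T [-0.41  0.76 -0.14] grip 0.052590155124838875
linear cm [-0.05 -0.01 -0.01] rot deg [-0.05 -0.1  -0.02]
```

The rim is seated: 8 N, with no further travel. Release it and retreat straight up.

Request:
arm_command:
  moves:
    - {"linear": [0.1,0,0],"rot": [0,0,0],"claw": 5.2}
    - {"linear": [0.1,0,0],"rot": [0,0,0],"claw": 6}
    - {"linear": [0.1,0,0],"rot": [0,0,0],"claw": 7}
    - {"linear": [0.1,0,0],"rot": [0,0,0],"claw": 8.7}
    - {"linear": [0.1,0,0],"rot": [0,0,0],"claw": 8.7}
    - {"linear": [0.1,0,0],"rot": [0,0,0],"claw": 8.7}
    - {"linear": [0.1,0,0],"rot": [0,0,0],"claw": 8.7}
    - {"linear": [0.1,0,0],"rot": [0,0,0],"claw": 8.7}

```text
clock: 10.42
position: [0.6161, 0.2423, 0.1398]
eef_rot: [3.141, -0.697, 0.175]
wrist_force: [-0.9, -0.3, -0.0]
grip_width: 0.0851
grip_force: 0.0
```

```bash
python3 - <<'E'
from st import *
cv2.imwrite("pics/rel.png",cv2.resize(c["frame"][120:260,310:500,::-1],None,fx=4,fy=4,interpolation=cv2.INTER_CUBIC))
E
```

```text
t 10.4667 q [-1.214  0.11   0.672  2.135  0.606  0.321 -2.484] rim in peg frame mm [-1.   0.1  0.3] F tool [ 0.2 -0.1  0.2] T [-0.06 -0.9   0.01] grip 0.08632377669716405
linear cm [ 0.1  -0.01 -0.04] rot deg [0.   0.09 0.03]
```

View pics/rel.png

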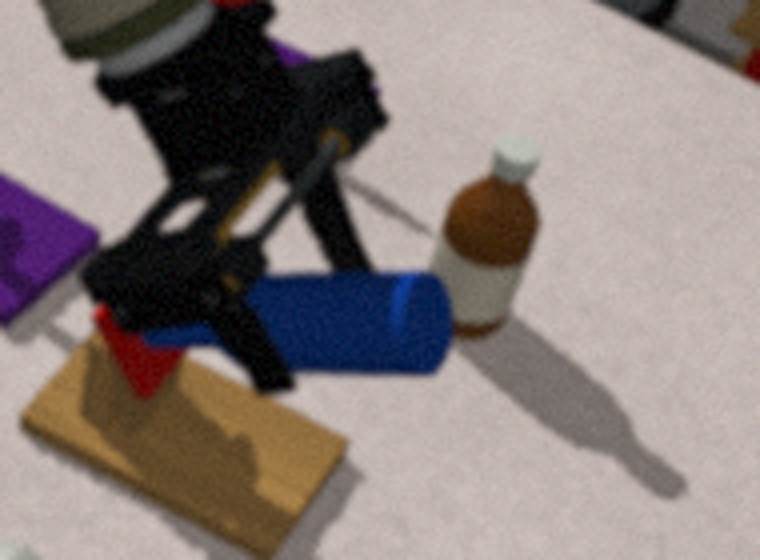

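The crop shows the bottle on the peg with its mouth at the red plate (crop (150,335)), sagging a little, and the fingers open clear of it. Retreat straight up.

Request:
arm_command:
  moves:
    - {"linear": [0,0,-1],"rot": [0,0,0],"claw": 8.7}
    - {"linear": [0,0,-2],"rot": [0,0,0],"claw": 8.7}
    - {"linear": [0.7,0,-3],"rot": [0,0,0],"claw": 8.7}
    - {"linear": [2,0,-4.3],"rot": [0,0,0],"claw": 8.7}
    - {"linear": [4,0,-6.5],"rot": [0,0,0],"claw": 8.7}
    - {"linear": [6,0,-9],"rot": [0,0,0],"claw": 8.7}
    - {"linear": [8,0,-11.5],"rot": [0,0,0],"claw": 8.7}
    - {"linear": [10,0,-14],"rot": [0,0,0],"claw": 8.7}
    - {"linear": [12,0,-16],"rot": [0,0,0],"claw": 8.7}
    - {"linear": [12,0,-16],"rot": [0,0,0],"claw": 8.7}
    - {"linear": [12,0,-16],"rot": [0,0,0],"claw": 8.7}
    - {"linear": [12,0,-16],"rot": [0,0,0],"claw": 8.7}
    - {"linear": [12,0,-16],"rot": [0,0,0],"claw": 8.7}

```text
clock: 11.55
position: [0.6053, 0.2402, 0.3381]
eef_rot: [3.14, -0.695, 0.176]
wrist_force: [-1.1, -0.3, -0.3]
grip_width: 0.0871
grip_force: 0.0
```

```bash
python3 - <<'E'
from st import *
cv2.imwrite("pics/end.png",cv2.resize(c["frame"][90:360,200:560,::-1],None,fx=2.2,fy=2.2,interpolation=cv2.INTER_CUBIC))
E
```

```text
t 11.6 q [-1.292 -0.191  0.629  1.907  0.565  0.817 -2.302] rim in peg frame mm [ 118.     0.3 -158.9] F tool [-0.4 -0.2 -0.4] T [-0.02 -0.91 -0.01] grip 0.08714109406043867
linear cm [-11.75  -0.05  15.89] rot deg [0.06 0.18 0.08]
```

View pics/end.png

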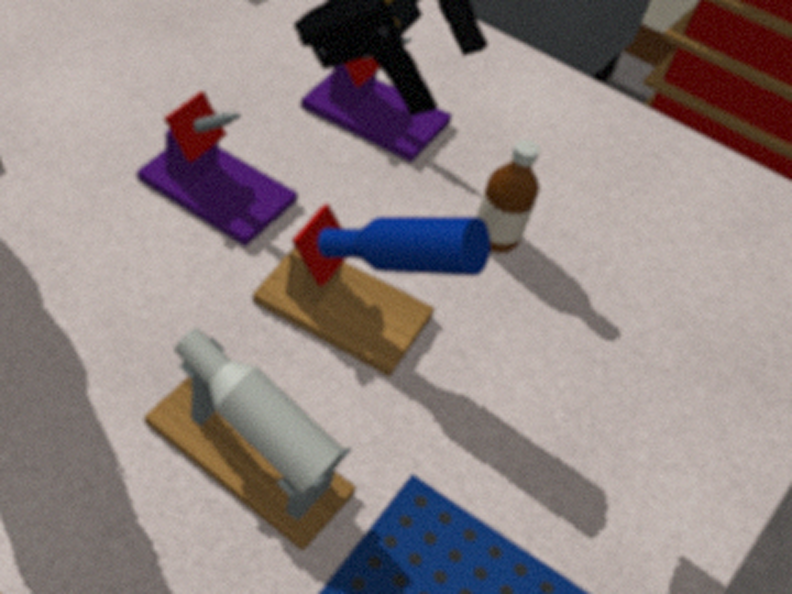

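The blue bottle sits on the wooden stand's peg with its rim on the red plate (crop (325,242)). The white bottle (265,415) and amber bottle (510,205) are where they were, and the gripper is clear.

```bash
python3 -c "
from station import robot
print(robot.job_done())"
```

```text
the job is handed in; nothing more can be done
None
```

The blue bottle is mouth-down on the wooden stand's peg with its rim on the red plate and has been let go; the white and amber bottles were not touched, and the job was handed in at about 12 s.

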